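# Lock the filter into its quick coupler

## Robot

A 6-joint arm with a two-finger parallel gripper is mounted at the origin on a cart in front of the work surface, level with it; the furniture and walls round the work are solid. World frame = base frame: x ahead of the robot, y to its left, z up, the work surface at z = 0. Lengths are in mm, angles in rad, forces in N, time in s.
With the tool pointing down it reaches from about 300 to 875 mm from the base axis. Payload 6.4 kg.
Tool frame: the origin (TCP) lies midway between the tips of the shut fingers; the grasp point (between the pads) lies 19 mm behind it; z points along the fingers, y is the line along which they close (so a half turn about z gives the same grasp; the last joint's range is limited). The gripper opens to 88 mm and grips with 3 to 60 N. Pads are 18 mm wide; open, the fingers measure 123 mm over their backs; the gripper's body (75 mm by 187 mm) begins 45 mm behind the grasp point.
Start: joints at [-1.326, 0.181, 1.607, -0, 1.354, -0.206], TCP at [250.537, -517.564, 238.714] pointing down, gripper open.
Joint ranges: [-2.99, 2.99], [-0.89, 2.07], [0.3, 2.58], [-1.14, 4.28], [0, 2.63], [-3.12, 3.12]. Speed limits (rad/s): [2.57, 2.57, 3.01, 3.14, 3.14, 3.14].

## Interface

Orientations are given as a unit quaternion [x, y, z, w].
In Python, from plant import ctrl gives the robot as it stands.
- The arm moves only by the tool drive_tool, never from a script. Its argument "steps" is a list that holds one entry, the list of rows, each a list of 5 numbers: the shift along the tool's x, y, z in mm, then the turn about the tool's z in rad, then the finger opening in mm, from 0 to 88.1. In form: [[[tx, ty, tz, twist, claw], ...]]. A call has 1 to 5 rows; each row shifts and turns the commanded pose from where the row before left it, along the tool's axes as they then stand; what a row does not reach is not made up. A row lasts 1/8 s, in which the tool goes at most 62.5 mm and 10.7 degrees, less where a joint would pass 70% of its speed; a pose out of reach is approached as far as the arm can. A call with a gripper value outside its range is refused whole. The fingers move at their own pace and stop on an object; "newtons" is the grip in N (left out, the last holds). Time passes only in rows, so rows that do not move let the fingers close. It gives the time, the measured TCP pose, the force, the opening and the grip force at its end, in the units of the state.
- ctrl.read_state(): the state, without advancing time (a new reading comes with each control period).
- ctrl.snapshot(name): name is "scene" or "top" or "wrist"; returns the picture (384x512x3 uint8, red, green, blue); there is no depth.
- ctrl.get_calibration(name): a dict with "K" (3x3 intrinsics, pixels), "distortion" ([k1, k2, p1, p2, k3] as OpenCV has them; the pictures are not rectified), "pose" (4x4, takes a point from camera to world coordinates). Camera axes: x right, y up, looking along -z (the intrinsics and any distortion apply to the point x, -y, -z); pixel columns grow to the right and rows downward; lengths in mm; the calibration is good to about 2 mm. A picture is of the moment at which its call begins: read the wrist's pose just before it. get_calibration takes no time and is no camera call; for the wrist camera it gives the pose at the moment of the call.
- ctrl.close_job(): hands the job in; it is judged then, once.
The state is a dict: "time_s": time; "q": joint angles; "qd": joint speeds; "joint_efforts": joint torques, N m; "eef_pos": TCP position; "eef_rot": TCP orientation; "contact_force": force on the tool from outside, world axes, zero at the start; "torque": the same for the moment, N m; "width": finger opening in mm; "finger_force": force on a finger pad.
Only numpy, scipy, OpenCV 4.12 (cv2) and the standard library are available. Lean on these libraries where they do the work, as an engineer would, in place of code of your own. Each camera call takes 0.05 s, during which the arm holds its last target. There are 200 camera calls.

## Task

On the bench stand two identical metal quick couplers; one holds a white filter cartridge, the other is empty. Lock the filter in: pull that coupler's round spring sleeve straight up, turn it clockwise (seen from above) to its stop, and let it drop fully back down so that it stays locked. Leave the filter seated and do not lift or turn the sleeve of the empty coupler.

Things in the scene. Friction and masses are not known exactly. Their poses are not given: they have to be found in the camera images.
- sleeve_grip (a point): Point on the upright axis of the sleeve round the filter, 10 mm below its top rim, at a good height to grip; moves with the sleeve. The sleeve is an upright round knurled steel ring, 48 mm outer diameter, 31 mm high (45 to 76 mm above the table when down), with one dark index rib 2 mm proud on its side; it may be gripped from any side. Neighbouring coupler at least 120 mm away.
- sleeve_lift (a joint): How far this sleeve is pulled up, m: 0 fully down, 0.012 upper stop. Its spring and weight push it down with about 5 N when down, 8 N at the top. Teeth 7 mm high under it block turning: raise it 8 mm or more (10 is good) before turning. Let go at the locked end, it falls down by itself.
- sleeve_turn (a joint): How far this sleeve is turned, rad, positive clockwise seen from above: 0 unlocked, 1.047 (60 degrees) locked; hard stops at both ends, no spring, slight friction. Starts at 0 to 0.1. Let go above about 0.92 it drops and is locked; let go between 0.15 and 0.9 it stays up on the teeth.
- filter: White plastic filter cartridge, loose in the coupler to be locked. Origin on its axis at its seat, 60 mm above the table. Stem 19 mm thick, above it a disc of 31 mm diameter (88 to 96 mm above the table) and a 10 mm stub up to 102 mm; narrower than the sleeve, so fingers pass down beside it. A tall microscope with a hanging lead stands to the right of and beyond the couplers: keep clear.
- spare_sleeve_mark (a point): Point on the index rib of the empty coupler's sleeve, 26 mm from its axis, 66 mm above the table. Both couplers are alike: a fixed aluminium block 84 mm square, 24 mm high, a 53 mm round foot to 38 mm height, then post and sleeve; this one shows an open hole in its middle. Its sleeve must stay as it is.

How it is judged (in metres and radians):
On the way:
1. the sleeve of the coupler with the filter is pulled up (value of joint sleeve_lift above 0.006 m), for 0.1 s.
At the end, for the whole second after the job is handed in: The sleeve of the coupler that holds the filter is turned clockwise to within 10 degrees of its locked stop and is down to within 2 mm; the filter is at rest in its seat (its origin within 12 mm of the sleeve's grip point, 6 mm when well seated) and upright within 10 degrees (value of joint sleeve_turn above 0.87 rad and value of joint sleeve_lift below 0.002 m and distance between filter and sleeve_grip below 0.012 m and angle between filter's own z axis and vertical below 0.17 rad and linear speed of filter below 0.02 m/s); the robot touches nothing.
It fails at once if the empty coupler's sleeve is lifted or turned (its mark moved more than 8 mm) (distance of spare_sleeve_mark from where it was at the start of the episode above 0.008 m).
It fails at once if the filter is pulled out of its seat (height (world z) of filter above 0.075 m).
It also fails if it takes over 35 s, if anything falls off the work surface, if the arm or the gripper's body presses on something with over 40 N, if the wrist force passes 120 N, or if a joint passes its speed limit or range.

## Working session

There is one attempt and no reset: what is moved stays moved. The work goes in short steps, Python scripts to look and compute and a tool call to move; the robot and the scene stay as the last step left them, time stands still between calls to the robot, and variables do not carry over. Pictures are saved under pics/ and viewed, at most 10 in all, crops included, and the job is handed in when it is done.

Besides the shell and the picture viewer there is one more tool, called after "Emit:" as name(argument=value, ...), one argument or row to a line, values as JSON. drive_tool: Moves the arm, as the interface text tells. Its arguments: {"type":"object","properties":{"steps":{"type":"array"},"newtons":{"type":"number"}},"required":["steps"]}

```bash
mkdir -p pics; cat > h.py <<'E'
import numpy as np, cv2
from plant import ctrl
def cal(n):
    c=ctrl.get_calibration(n); return np.array(c["K"],float),np.array(c["distortion"],float),np.array(c["pose"],float)
def snap(n,f):
    im=np.array(ctrl.snapshot(n)); cv2.imwrite("pics/"+f,im[:,:,::-1]); return im
def pix2plane(c,uv,z):
    K,d,P=c; p=cv2.undistortPoints(np.array([[uv]],float),K,d)[0,0]
    r=P[:3,:3]@np.array([p[0],-p[1],-1]); o=P[:3,3]; return o+r*(z-o[2])/r[2]
def proj(c,X):
    K,d,P=c; p=(np.atleast_2d(X)-P[:3,3])@P[:3,:3]; p=p*[1,-1,-1]
    return cv2.projectPoints(p.reshape(-1,1,3),np.zeros(3),np.zeros(3),K,d)[0][:,0]
E
python3 - <<'E'
from h import *
s=ctrl.read_state(); print(s["time_s"],s["eef_pos"],s["eef_rot"],s["width"])
a=snap("scene","s0.png");b=snap("top","t0.png")
cv2.imwrite("pics/both.png",cv2.resize(np.vstack([a,b])[:,:,::-1],(400,600)))
for n in("scene","top"):print(n,cal(n))
E
```

```text
0.0 [ 250.42013973 -517.01123196  237.81957146] [ 9.74703040e-01  2.23502219e-01  1.70882106e-06 -8.61030872e-04] 88.10813642658931
scene (array([[453.50703381,   0.        , 252.14146551],
       [  0.        , 453.50703381, 189.23674216],
       [  0.        ,   0.        ,   1.        ]]), array([-0.17160685,  0.        ,  0.        ,  0.        ,  0.        ]), array([[-6.30093951e-01,  3.95229868e-01, -6.68412272e-01,
        -5.63952631e+01],
       [-7.76518666e-01, -3.21380819e-01,  5.41971522e-01,
         5.31616414e+02],
       [-6.11550256e-04,  8.60527583e-01,  5.09403480e-01,
         5.08455591e+02],
       [ 0.00000000e+00,  0.00000000e+00,  0.00000000e+00,
         1.00000000e+00]]))
top (array([[369.11013155,   0.        , 245.79064364],
       [  0.        , 369.11013155, 186.26442891],
       [  0.        ,   0.        ,   1.        ]]), array([-0.07297906,  0.        ,  0.        ,  0.        ,  0.        ]), array([[ 2.48697104e-02,  9.95393898e-01, -9.25877205e-02,
         4.41436092e+02],
       [-9.98874548e-01,  2.84842832e-02,  3.79246941e-02,
         7.94105116e+01],
       [ 4.03873039e-02,  9.15403414e-02,  9.94982026e-01,
         9.26853544e+02],
       [ 0.00000000e+00,  0.00000000e+00,  0.00000000e+00,
         1.00000000e+00]]))
```

View pics/t0.png

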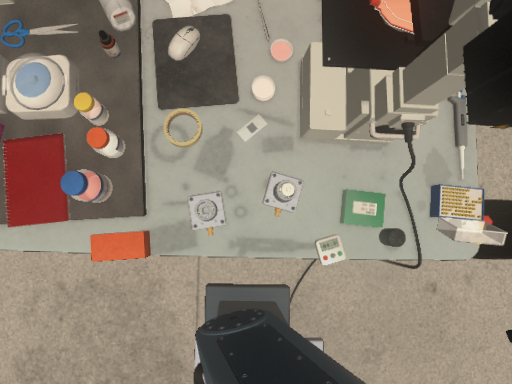

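View pics/s0.png

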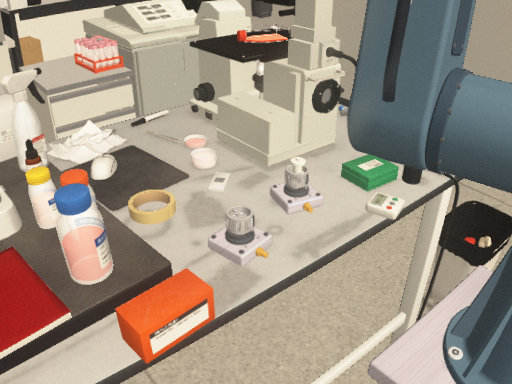

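The filter coupler is at about (286,188) in top and (297,180) in scene. The empty one is at (206,210) in top and (240,222) in scene. Next I'll zoom in on the filter coupler.

```bash
python3 - <<'E'
from h import *
a=cv2.imread("pics/s0.png");b=cv2.imread("pics/t0.png")
A=cv2.resize(a[150:220,262:332],(400,400),interpolation=cv2.INTER_CUBIC)
B=cv2.resize(b[160:220,255:315],(400,400),interpolation=cv2.INTER_CUBIC)
cv2.imwrite("pics/c0.png",np.hstack([A,B]))
c=cal("top"); print(pix2plane(c,(287,189),90),pix2plane(c,(206,210),70))
E
```

```text
[515.72253961 -47.03401971  90.        ] [463.44581051 137.41236584  70.        ]
```

View pics/c0.png

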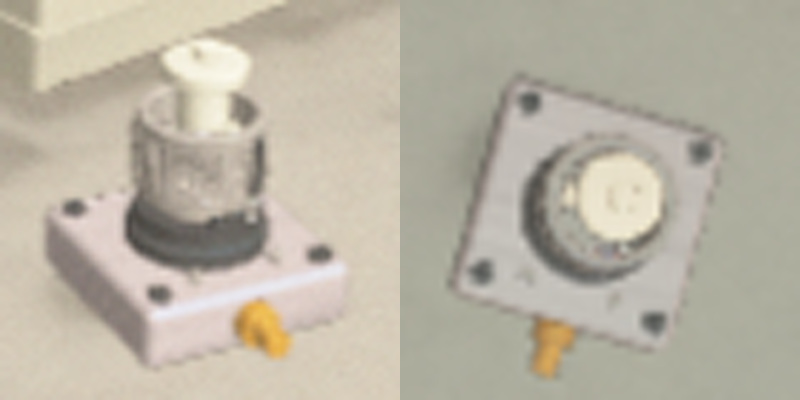

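```bash
python3 - <<'E'
from h import *
from scipy.spatial.transform import Rotation as R
c=cal("top");s=cal("scene")
t=lambda u,v:(255+u/6.667-.43,160+v/6.667-.43)
g=lambda u,v:(262+u/5.714-.41,150+v/5.714-.41)
print("disc top",pix2plane(c,t(221,196),96),"scene",pix2plane(s,g(207,62),96))
print("block top",pix2plane(c,t(190.5,211),24))
for l in [[t(128,102),t(299,151),t(254,321),t(81,271)]]:
    for p in l: print(pix2plane(c,p,24))
print("block scene",pix2plane(s,g(75,207),24),pix2plane(s,g(160,293),24),pix2plane(s,g(320,254),24))
print("sleeve top rim scene",pix2plane(s,g(201,118),76))
print("rib scene",pix2plane(s,g(261,150),66))
st=ctrl.read_state(); print(R.from_quat(st["eef_rot"]).as_matrix())
w=cal("wrist"); print(w)
E
```

```text
disc top [515.30807811 -47.77064243  96.        ] scene [515.04353392 -49.68626643  96.        ]
block top [515.818287   -47.50833135  24.        ]
[555.73703594 -23.55110649  24.        ]
[539.32674621 -87.76670198  24.        ]
[475.74254552 -71.75462528  24.        ]
[492.51425703  -7.28801494  24.        ]
block scene [560.09641553 -30.01801524  24.        ] [496.06145294 -13.33150887  24.        ] [478.77942156 -76.49903711  24.        ]
sleeve top rim scene [512.66998056 -45.8032953   76.        ]
rib scene [495.14804982 -59.06753417  66.        ]
[[ 9.00090764e-01  4.35702257e-01 -4.00370881e-04]
 [ 4.35702332e-01 -9.00089508e-01  1.53437193e-03]
 [ 3.08159684e-04 -1.55551653e-03 -9.99998743e-01]]
(array([[293.71002338,   0.        , 258.97707873],
       [  0.        , 293.71002338, 191.03405347],
       [  0.        ,   0.        ,   1.        ]]), array([-0.01708154,  0.        ,  0.        ,  0.        ,  0.        ]), array([[ 4.35392892e-01,  8.69355248e-01,  2.33782979e-01,
         3.10811071e+02],
       [-9.00237133e-01,  4.21168351e-01,  1.10409802e-01,
        -4.89078043e+02],
       [-2.47665106e-03, -2.58531762e-01,  9.65999583e-01,
         3.84657444e+02],
       [ 0.00000000e+00,  0.00000000e+00,  0.00000000e+00,
         1.00000000e+00]]))
```

```bash
python3 - <<'E'
from h import *
c=cal("top");s=cal("scene")
print("scope front bottom z0 scene",[pix2plane(s,p,0)[:2].round() for p in [(218,148),(268,160),(335,133)]])
print("box top-cam corners",[pix2plane(c,(302,140),z)[:2].round() for z in(0,80,200)])
for uv in[(408,130),(412,150),(402,180),(414,230),(418,265)]:
    for z in(0,100,200): 
        p=pix2plane(c,uv,z); print(uv,p.round(),proj(s,p).round()[0])
a=cv2.imread("pics/s0.png");b=cv2.imread("pics/t0.png")
cv2.imwrite("pics/c1.png",np.hstack([cv2.resize(a[0:190,180:370],(400,400)),cv2.resize(b[0:190,290:480],(400,400))]))
E
```

```text
scope front bottom z0 scene [array([831., -73.]), array([ 696., -129.]), array([ 705., -386.])]
box top-cam corners [array([652., -98.]), array([633., -83.]), array([606., -60.])]
(408, 130) [ 690. -382.    0.] [338. 135.]
(408, 130) [ 663. -333.  100.] [337. 108.]
(408, 130) [ 636. -283.  200.] [335.  76.]
(412, 150) [ 636. -392.    0.] [355. 140.]
(412, 150) [ 615. -341.  100.] [353. 112.]
(412, 150) [ 594. -290.  200.] [350.  79.]
(402, 180) [ 556. -363.    0.] [372. 154.]
(402, 180) [ 543. -315.  100.] [369. 123.]
(402, 180) [ 531. -268.  200.] [365.  88.]
(414, 230) [ 427. -394.    0.] [421. 169.]
(414, 230) [ 428. -343.  100.] [416. 136.]
(414, 230) [ 430. -292.  200.] [410.  99.]
(418, 265) [ 337. -404.    0.] [455. 181.]
(418, 265) [ 348. -352.  100.] [449. 147.]
(418, 265) [ 360. -300.  200.] [441. 107.]
```

View pics/c1.png

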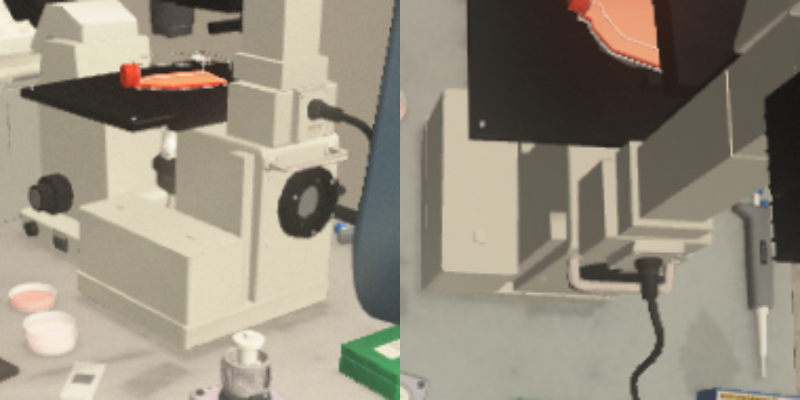

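The microscope's low front face is at x≈655 and its plug is at about (617,-248,270). A straight chord at the current height passes clear of both on the robot side.

Emit:
drive_tool(
  steps=[
    [[44, -30.5, 0, 0, 88], [44, -30.5, 0, 0, 88], [44, -30.5, 0, 0, 88], [44, -30.5, 0, 0, 88], [44, -30.5, 0, 0, 88]],
  ],
)

```text
time_s: 0.72
eef_pos: [382.5, -282.7, 238.5]
eef_rot: [0.975, 0.223, -0.0, -0.0]
contact_force: [-0.0, 0.1, 0.4]
width: 88.3
finger_force: 0.0
```

Emit:
drive_tool(
  steps=[
    [[44, -30.5, 0, 0, 88], [44, -30.5, 0, 0, 88], [44, -30.5, 0, 0, 88], [40, -28, 0, 0, 88], [0, 0, 0, 0, 88]],
  ],
)

```text
time_s: 1.35
eef_pos: [485.5, -99.1, 238.3]
eef_rot: [0.974, 0.226, -0.0, -0.0]
contact_force: [-1.2, -1.7, 0.2]
width: 88.0
finger_force: 0.0
```

```bash
python3 - <<'E'
from h import *
s=ctrl.read_state(); c=cal("wrist"); a=snap("wrist","w1.png"); print(s["time_s"],s["eef_pos"],s["eef_rot"],s["q"],s["contact_force"]); np.savez("w1.npz",K=c[0],d=c[1],P=c[2])
for X in [(516,-48,96),(516,-48,76),(516,-48,24)]: print(proj(c,X))
E
```

```text
1.35 [485.49427429 -99.11353049 238.33624158] [ 9.74151560e-01  2.25894889e-01 -1.49682143e-04 -4.64284324e-04] [-4.41767583e-01  1.31183615e-03  1.80207514e+00  5.57130087e-04
  1.33901679e+00  6.73177346e-01] [-1.22554163 -1.73824337  0.19908177]
[[224.90397249 130.32920639]]
[[227.11455281 129.18480175]]
[[231.7304208  126.79581515]]
```

View pics/w1.png

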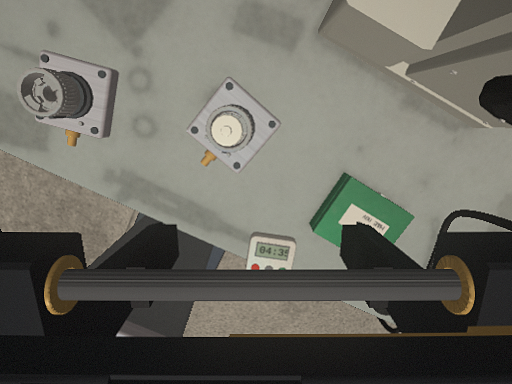

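The wrist view shows the filter disc at (229,128), block screws at (228,86), (275,123), (237,166) and (192,128), and the rib mark at about (227,153), perpendicular to the closing line.

```bash
python3 - <<'E'
from h import *
z=np.load("w1.npz"); c=(z["K"],z["d"],z["P"])
print(pix2plane(c,(229,128.5),96),pix2plane(c,(233,125.75),24))
a=cv2.imread("pics/w1.png")
A=cv2.resize(a[72:182,178:288],(600,600),interpolation=cv2.INTER_CUBIC)
def dr(x0,y0):
    for zz,r,col in((76,24,(0,0,255)),(96,15.5,(255,0,0))):
        t=np.linspace(0,2*np.pi,60); p=proj(c,np.c_[x0+r*np.cos(t),y0+r*np.sin(t),0*t+zz])
        p=(p-[178,72]+.5)*600/110-.5; cv2.polylines(A,[p.astype(int).reshape(-1,1,2)],True,col,1)
dr(514.5,-48.5)
cv2.imwrite("pics/c2.png",A)
E
```

```text
[519.31671122 -50.83579209  96.        ] [517.78983452 -48.85601723  24.        ]
```

View pics/c2.png

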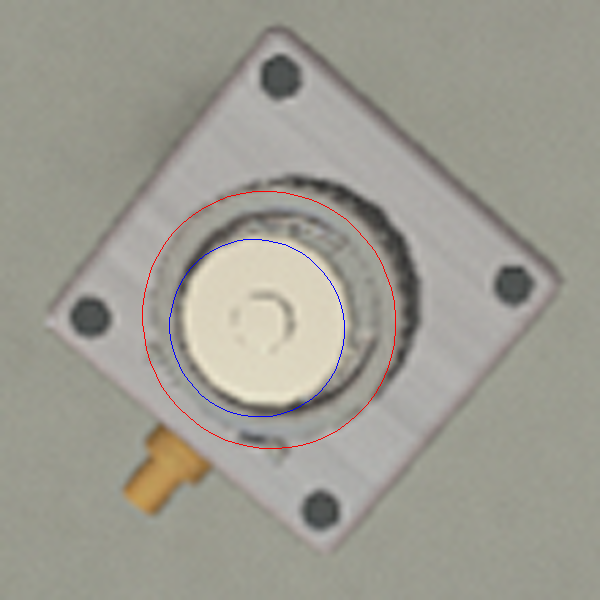

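Emit:
drive_tool(
  steps=[
    [[25, -15.5, 0, 0, 88], [25, -15.5, 0, 0, 88], [0, 0, 50, 0, 88], [0, 0, 50, 0, 88], [0, 0, 0, 0, 88]],
  ],
)

```text
time_s: 2.02
eef_pos: [512.7, -52.5, 135.0]
eef_rot: [0.975, 0.223, -0.004, -0.002]
contact_force: [0.6, 0.4, 0.2]
width: 88.1
finger_force: 0.0
```

```bash
python3 - <<'E'
from h import *
s=ctrl.read_state(); c=cal("wrist"); a=snap("wrist","w2.png"); print(s["time_s"],s["eef_pos"],s["eef_rot"],s["q"],s["contact_force"]); np.savez("w2.npz",K=c[0],d=c[1],P=c[2])
print(proj(c,[(517,-49,96),(517,-49,76),(517,-49,24)]))
p=np.array(s["eef_pos"]); d=np.array([517,-49])-p[:2]
from scipy.spatial.transform import Rotation as R
M=R.from_quat(s["eef_rot"]).as_matrix(); print("rem",M.T@[d[0],d[1],47-p[2]])
A=cv2.imread("pics/w2.png")
for x0,y0,col in((517,-49,(0,0,255)),):
  for zz,r in((76,24),(96,15.5)):
    t=np.linspace(0,2*np.pi,60); q=proj(c,np.c_[x0+r*np.cos(t),y0+r*np.sin(t),0*t+zz]); cv2.polylines(A,[q.astype(int).reshape(-1,1,2)],True,col,1)
cv2.imwrite("pics/w2o.png",A)
E
```

```text
2.025 [512.74151819 -52.47486798 134.95606983] [ 0.97487461  0.2227068  -0.00399618 -0.00228232] [-3.32359088e-01  1.76396937e-01  1.83879029e+00 -3.85951645e-04
  1.13560284e+00  7.89416464e-01] [0.63945175 0.3660962  0.20480022]
[[256.38009514 207.41691385]
 [256.80993529 198.67515738]
 [257.63448569 181.90918182]]
rem [ 5.94074756 -0.73312793 87.92411295]
```

View pics/w2o.png

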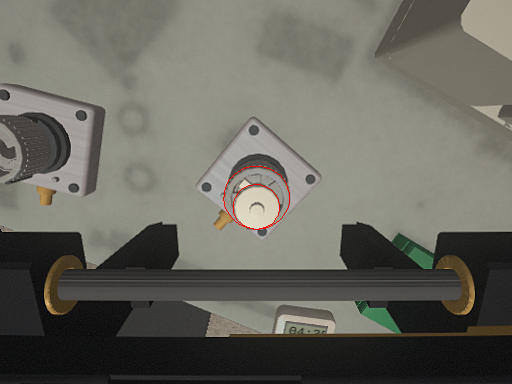

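The overlay for axis (517,-49) fits the sleeve and disc at about (257,200). I'll descend with a pause.

Emit:
drive_tool(
  steps=[
    [[5, -0.5, 25, 0, 88], [0, 0, 25, 0, 88], [0, 0, 20, 0, 88], [0, 0, 10, 0, 88], [0, 0, 0, 0, 88]],
  ],
)

```text
time_s: 2.7
eef_pos: [521.4, -50.3, 59.8]
eef_rot: [0.975, 0.223, 0.001, 0.0]
contact_force: [0.2, -0.3, 0.2]
width: 87.9
finger_force: 0.0
```

Emit:
drive_tool(
  steps=[
    [[0, 0, 0, 0, 88]],
  ],
)

```text
time_s: 2.82
eef_pos: [521.7, -50.1, 60.2]
eef_rot: [0.975, 0.223, 0.001, 0.001]
contact_force: [0.6, 0.3, 0.1]
width: 88.1
finger_force: 0.0
```

Emit:
drive_tool(
  steps=[
    [[-3.8, -3, 6, 0, 88], [0, 0, 6, 0, 88], [0, 0, 0, 0, 88], [0, 0, 0, 0, 60]],
  ],
  newtons=30,
)

```text
time_s: 3.32
eef_pos: [515.9, -48.6, 46.7]
eef_rot: [0.975, 0.224, -0.0, -0.0]
contact_force: [-0.3, 0.5, -0.2]
width: 80.2
finger_force: 0.0
```

Emit:
drive_tool(
  steps=[
    [[0, 0, 0, 0, 54], [0, 0, 0, 0, 44], [0, 0, 0, 0, 40], [0, 0, 0, 0, 40], [0, 0, 0, 0, 40]],
  ],
)

```text
time_s: 3.95
eef_pos: [516.1, -48.8, 46.8]
eef_rot: [0.975, 0.224, 0.0, 0.0]
contact_force: [0.2, -1.9, 0.0]
width: 47.3
finger_force: 30.0
```

```bash
python3 - <<'E'
from h import *
s=ctrl.read_state(); snap("wrist","w3.png"); print({k:np.round(s[k],3) for k in s})
E
```

```text
{'time_s': np.float64(3.95), 'q': array([-0.323,  0.321,  1.877, -0.   ,  0.944,  0.797]), 'qd': array([ 0.001, -0.001,  0.001,  0.001, -0.001,  0.002]), 'joint_efforts': array([ 5.4400e-01, -4.1825e+01, -2.5484e+01,  3.1100e-01,  1.6300e-01,
        3.7000e-02]), 'eef_pos': array([516.114, -48.779,  46.837]), 'eef_rot': array([0.975, 0.224, 0.   , 0.   ]), 'contact_force': array([ 0.194, -1.92 ,  0.007]), 'torque': array([-0.099, -0.036,  0.03 ]), 'finger_force': np.float64(30.0), 'width': np.float64(47.347)}
```

View pics/w3.png

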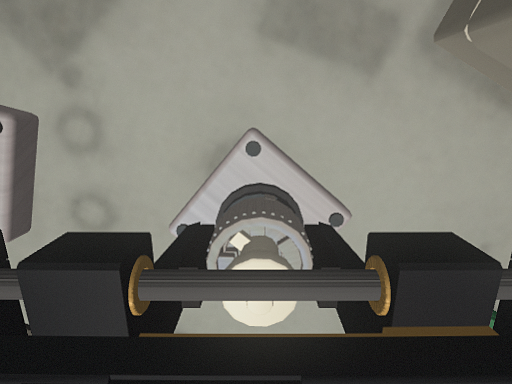

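The grip is firm: opening 47.3 mm, 30 N on the pads, and the sleeve centred between them at about (260,250). Now I'll lift 10 mm.

Emit:
drive_tool(
  steps=[
    [[0, 0, -4, 0, 40], [0, 0, -4, 0, 40], [0, 0, -2.5, 0, 40], [0, 0, 0, 0, 40], [0, 0, 0, 0, 40]],
  ],
)

```text
time_s: 4.62
eef_pos: [515.9, -48.7, 57.1]
eef_rot: [0.975, 0.223, 0.0, 0.0]
contact_force: [3.7, -3.7, -8.4]
width: 47.2
finger_force: 30.0
```

The -8.4 N of pull matches the spring, so the sleeve is up. Now I'll turn it clockwise (+twist about the downward tool z).

Emit:
drive_tool(
  steps=[
    [[0, 0, 0, 0.15, 40], [0, 0, 0, 0.15, 40], [0, 0, 0, 0.15, 40], [0, 0, 0, 0.15, 40], [0, 0, 0, 0, 40]],
  ],
)

```text
time_s: 5.25
eef_pos: [515.8, -48.6, 57.0]
eef_rot: [0.997, -0.074, -0.0, -0.0]
contact_force: [3.0, -3.8, -7.7]
width: 47.3
finger_force: 30.0
```

```bash
python3 - <<'E'
from h import *
s=ctrl.read_state(); print({k:np.round(s[k],3) for k in s})
E
```

```text
{'time_s': np.float64(5.25), 'q': array([-0.323,  0.302,  1.875,  0.   ,  0.965,  1.396]), 'qd': array([-0.   ,  0.   , -0.001, -0.001,  0.   , -0.069]), 'joint_efforts': array([  1.523, -44.727, -26.925,   0.553,   1.119,   0.809]), 'eef_pos': array([515.802, -48.587,  57.026]), 'eef_rot': array([ 0.997, -0.074, -0.   , -0.   ]), 'contact_force': array([ 3.019, -3.793, -7.719]), 'torque': array([-0.53 , -0.418, -0.029]), 'finger_force': np.float64(29.999), 'width': np.float64(47.255)}
```

Emit:
drive_tool(
  steps=[
    [[0, 0, 0, 0.15, 40], [0, 0, 0, 0.15, 40], [0, 0, 0, 0.08, 40], [0, 0, 0, 0, 40]],
  ],
)

```text
time_s: 5.75
eef_pos: [515.9, -48.5, 57.1]
eef_rot: [0.966, -0.26, -0.0, -0.0]
contact_force: [3.1, -3.3, -7.9]
width: 47.2
finger_force: 30.0
```

```bash
python3 - <<'E'
from h import *
s=ctrl.read_state(); print(s["time_s"],s["q"][5],s["torque"],s["contact_force"],s["width"])
E
```

```text
5.75 1.773411734551646 [-0.37002546 -0.51097861  0.0178769 ] [ 3.135562   -3.28502842 -7.88425078] 47.16710987826471
```

Emit:
drive_tool(
  steps=[
    [[0, 0, 0, 0.06, 40], [0, 0, 0, 0.05, 40], [0, 0, 0, 0, 40]],
  ],
)

```text
time_s: 6.12
eef_pos: [514.7, -47.9, 56.6]
eef_rot: [0.95, -0.312, -0.001, 0.0]
contact_force: [0.8, -0.8, -7.2]
width: 47.9
finger_force: 30.0
```

```bash
python3 - <<'E'
from h import *
s=ctrl.read_state(); print(s["time_s"],s["q"][5],s["torque"],s["contact_force"],s["width"]); snap("wrist","w4.png")
E
```

```text
6.125 1.8823571384068996 [-0.03756538  0.1124086   0.86402858] [ 0.80886036 -0.75511647 -7.20125097] 47.910259450719046
```

View pics/w4.png

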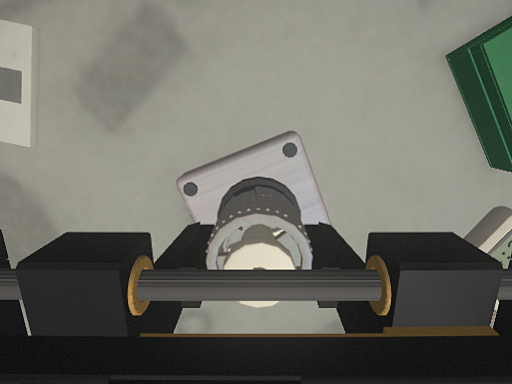

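The 0.86 N m reaction means the sleeve is at its stop. I'll lower it most of the way while gripped, then release.

Emit:
drive_tool(
  steps=[
    [[0, 0, 4, 0, 40], [0, 0, 4, 0, 40], [0, 0, 1.5, 0, 40], [0, 0, 0, 0, 40], [0, 0, 0, 0, 60]],
  ],
)

```text
time_s: 6.8
eef_pos: [517.6, -49.1, 48.7]
eef_rot: [0.949, -0.315, 0.002, -0.0]
contact_force: [-0.1, 0.0, -0.2]
width: 55.6
finger_force: 0.0
```

Emit:
drive_tool(
  steps=[
    [[0, 0, 0, 0, 88], [0, 0, 0, 0, 88], [0, 0, 0, 0, 88], [0, 0, 0, 0, 88], [0, 0, 0, 0, 88]],
  ],
)

```text
time_s: 7.42
eef_pos: [515.9, -48.6, 47.7]
eef_rot: [0.949, -0.314, 0.0, -0.0]
contact_force: [0.0, -0.1, 0.2]
width: 88.5
finger_force: 0.0
```

Emit:
drive_tool(
  steps=[
    [[0, 0, -20, 0, 88], [0, 0, -40, 0, 88], [0, 0, -40, 0, 88], [0, 0, -40, 0, 88], [0, 0, 0, 0, 88]],
  ],
)

```text
time_s: 8.05
eef_pos: [518.2, -49.2, 191.3]
eef_rot: [0.949, -0.314, 0.004, -0.0]
contact_force: [0.3, -0.3, -0.4]
width: 88.1
finger_force: 0.0
```

```bash
python3 - <<'E'
from h import *
s=ctrl.read_state(); print(s["time_s"],s["eef_pos"],s["contact_force"],s["width"]); w=snap("wrist","w5.png"); a=snap("scene","s5.png")
o=cv2.imread("pics/s0.png"); f=lambda i:cv2.resize(i[150:220,262:332],(266,266),interpolation=cv2.INTER_CUBIC)
cw=cal("wrist"); u,v=proj(cw,(517,-49,76))[0].astype(int); W=cv2.copyMakeBorder(w[:,:,::-1],60,60,60,60,cv2.BORDER_CONSTANT)[v+5:v+115,u+5:u+115]
cv2.imwrite("pics/c5.png",np.hstack([f(o),f(a[:,:,::-1]),cv2.resize(W,(266,266))]))
E
```

```text
8.05 [518.16997484 -49.23640534 191.3326071 ] [ 0.28737449 -0.26077259 -0.39227971] 88.07504234878861
```

View pics/c5.png

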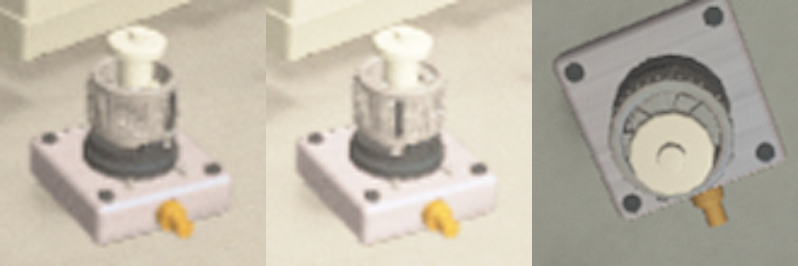

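The rib has moved from (172,105) to (134,115) in the crops. The sleeve's height looks unchanged and the filter is upright. I'll check the rib angle in numbers, then hand in if it is right.

```bash
python3 - <<'E'
from h import *
s=cal("scene"); p0=None
for n,uv in(("before",(262+172/3.8,150+105/3.8)),("after",(262+134/3.8,150+115/3.8))):
    best=min(((np.hypot(*(proj(s,(516+26*np.cos(a),-48.5+26*np.sin(a),63))[0]-uv)),np.degrees(a)) for a in np.linspace(1.5,5.5,400))); print(n,best)
    p0=best[1] if p0 is None else p0
d=p0-best[1]; print("turn",d)
if 50<d<72: print(ctrl.close_job())
E
```

```text
before (np.float64(0.717501601390483), np.float64(199.09924384683868))
after (np.float64(0.8916610888177859), np.float64(140.5110783297019))
turn 58.58816551713679
the job is handed in; nothing more can be done
None
```

The job is handed in: the filter coupler's sleeve was lifted about 10 mm, turned clockwise to its stop (about 59° in the images) and dropped back down locked, with the filter still seated and upright and the empty coupler untouched; I have not seen the judge's verdict.

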